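# Fit the nested lids on the screw tin, then lift off the outer cover alone

### The arm

A 6-joint arm with a two-finger parallel gripper is mounted at the origin on the work surface; the furniture and walls round the work are solid. World frame = base frame: x ahead of the robot, y to its left, z up, the work surface at z = 0. Lengths are in m, angles in rad, forces in N, time in s.
With the tool pointing down it reaches from about 0.4 to 0.925 m from the base axis. Payload 12.5 kg.
Tool frame: the origin (TCP) lies midway between the tips of the shut fingers; the grasp point (between the pads) lies 19 mm behind it; z points along the fingers, y is the line along which they close (so a half turn about z gives the same grasp; the last joint's range is limited). The gripper opens to 95 mm and grips with 3 to 60 N. Pads are 20 mm wide; open, the fingers measure 119 mm over their backs; the gripper's body (75 mm by 180 mm) begins 59 mm behind the grasp point.
Start: joints at [1.187, 0.491, 1.559, -0, 1.092, -0.106], TCP at [0.171, 0.601, 0.215] pointing down, gripper open.
Joint ranges: [-3.1, 3.1], [-0.84, 2.19], [0.05, 2.79], [-1.13, 4.28], [0.06, 2.93], [-2.69, 2.69]. Speed limits (rad/s): [2.22, 2.22, 2.79, 3.14, 3.14, 3.14].

### API

Orientations are given as a rotation vector (axis times angle).
In Python, from bench import r gives the robot as it stands. The module is installed in compiled form; this text tells all that it offers.
- The arm moves only by the shell command python3 -m jog 'ROWS' [FORCE]. ROWS is JSON, a list of rows, each an object of numbers: "tx", "ty", "tz": the shift along the world's x, y, z in m; "rx", "ry", "rz": the turn, a rotation vector about the world's x, y, z in degrees; "hand": the closure, from 0 (fully open) to 1 (shut). In form: [{"tx": .., "ty": .., "tz": .., "rx": .., "ry": .., "rz": .., "hand": ..}, ...]. A call has 1 to 8 rows; each row shifts and turns the commanded pose from where the row before left it; what a row does not reach is not made up. A row lasts 1/8 s, in which the tool goes at most 62.5 mm and 10.7 degrees, less where a joint would pass 70% of its speed; a pose out of reach is approached as far as the arm can. A call with a gripper value outside its range is refused whole. The fingers move at their own pace and stop on an object; FORCE is the grip in N (left out, the last holds). Time passes only in rows, so rows that do not move let the fingers close. It gives the time, the measured TCP pose, the force, the opening and the grip force at its end, in the units of the state.
- r.sense(): the state, without advancing time (a new reading comes with each control period).
- r.grab_frame(name): name is "side" or "top" or "wrist"; returns a dict with "frame" (400x640x3 uint8, blue, green, red), "camera_matrix" (3x3 intrinsics, pixels), "cam_to_world" (4x4, takes a point from camera to world coordinates); the wrist camera has in their place "tool_from_camera" (4x4, takes a point from camera to tool coordinates, whose origin is the TCP and whose axes are the flange's). Camera axes: x right, y down, z forward; pixel columns grow to the right and rows downward; lengths in m; the calibration is good to about 2 mm. A picture is of the moment at which its call begins: read the wrist's pose just before it. There is no depth.
- r.hand_in(): hands the job in; it is judged then, once.
The state is a dict: "t": time; "qpos": joint angles; "dq": joint speeds; "joint_efforts": joint torques, N m; "ee_pos": TCP position; "tcp_rot": TCP orientation; "contact_force": force on the tool from outside, world axes, zero at the start; "torque": the same for the moment, N m; "width": finger opening in m; "grasp_force": force on a finger pad.
Only numpy, scipy, OpenCV 4.12 (cv2) and the standard library are available. Lean on these libraries where they do the work, as an engineer would, in place of code of your own. Each camera call takes 0.05 s, during which the arm holds its last target. There are 200 camera calls.

### The job

The wide open tin has lost its two lids, which stand nested beside it. Pick the nested pair up together by the inner lid's knob, lower the pair (do not drop it) into the wide tin until the inner lid is fully home, and let go; then take the outer cover by its collar and lift it off alone, leaving the inner lid seated in the tin. Finish while still holding the cover in the gripper, up in the air well clear above the knob, and do not knock or shift the tins or the other things on the bench.

Things in the scene. Friction and masses are not known exactly. Their poses are not given: they have to be found in the camera images.
- inner_lid: Inner lid, loose, 0.16 kg, round: plug 66 mm across, 14 deep, chamfered foot; flange 76 across, z 14 to 22; upright round wooden knob 18 across, z 22 to 82. Origin: centre of the plug's underside, z up. Starts standing on its plug with the cover nested on it; the knob's top 32 mm stand out of the cover's collar. Home in the wide tin, flange on rim, its origin is 56 above the tin's.
- outer_cover: Outer cover, loose, steel, 0.12 kg: plate 86 mm across, 4 thick, with a 36 hole; skirt 6.5 down round the flange, 2.5 play all round; upright collar round the knob, 44 across outside, 36 inside, z 4 to 28. Origin: centre of the plate's underside, z up; nested it is 22 above the inner lid's. It only rests on the inner lid: lifting the knob carries both, lifting the collar the cover alone.
- open_tin: The wide open tin, loose, about 0.9 kg with a few screws in the bottom: 76 mm in outside diameter, 70 inside, 70 high. Origin: centre of its underside, z up. The inner lid's plug fits its mouth with 2 mm play all round. It is the wider and taller of the two open tins; the tins and the lids may stand in any order.
- small_tin: The narrow open tin, loose, about 0.5 kg: 58 mm in outside diameter, 58 high; the lids do not fit it. Origin under its middle. A bystander.
- masking_tape: roll of masking tape lying flat, 105 mm across, 25 high; origin under its middle. A bystander.
- spray_can: blue spray can with red cap, standing, 57 across, 209 high; origin under its middle. A bystander.
- glue_bottle: cream glue bottle with orange nozzle, standing, 44 x 64, 202 high; origin under its middle. A bystander.
- chisel: chisel lying flat between the robot and the tins, 260 long (along its y axis), 30 high; origin under its middle. A bystander.
- screwdriver: blue-handled screwdriver lying flat, 195 long (along its y axis), 28 high; origin under its middle. A bystander.
- oak_offcut: oak offcut lying flat, 200 long (along its y axis), 50 wide, 22 high; origin under its middle. A bystander.
Mind the look-alikes: they are no part of the job. What is shaped like the inner_lid but green is not meant.

How it is judged:
By the outcome, as a careful person would: the job done as asked, in the order asked, and still so for the second after the job is handed in, while the arm keeps its last pose, push and grip.
It also fails if it takes over 51 s, if anything falls off the work surface, if the arm or the gripper's body presses on something with over 40 N, if the wrist force passes 120 N, or if a joint passes its speed limit or range.

## Working session

There is one attempt and no reset: what is moved stays moved. The work goes in short steps, Python scripts to look and compute and a shell command to move; the robot and the scene stay as the last step left them, time stands still between calls to the robot, and variables do not carry over. Pictures are saved under pics/ and viewed, at most 10 in all, crops included, and the job is handed in when it is done.

```bash
mkdir -p pics
cat > h.py <<'E'
import numpy as np, cv2
from bench import r
def grab(n,fn):
    s=r.sense(); f=r.grab_frame(n); cv2.imwrite('pics/'+fn+'.png',f['frame']); 
    np.savez('pics/'+fn+'.npz',K=f['camera_matrix'],T=f.get('cam_to_world',f.get('tool_from_camera')),p=s['ee_pos'],R=s['tcp_rot'])
    return f
def cam(fn):
    d=np.load('pics/'+fn+'.npz'); T=d['T']
    if 'wrist' in fn:
        W=np.eye(4); W[:3,:3]=cv2.Rodrigues(d['R'])[0]; W[:3,3]=d['p']; T=W@T
    return d['K'],T
def px2w(fn,u,v,z):
    K,T=cam(fn); d=T[:3,:3]@np.linalg.solve(K,[u,v,1.]); o=T[:3,3]
    return o+d*(z-o[2])/d[2]
def w2px(fn,p):
    K,T=cam(fn); c=K@(T[:3,:3].T@(np.array(p)-T[:3,3])); return c[:2]/c[2]
E
python3 - <<'E'
from h import *
for n in('side','top'): grab(n,n+'0')
print(r.sense())
for n in('side0','top0'): print(cam(n))
E
```

```text
{'t': 0.1, 'qpos': array([ 1.18743338e+00,  4.91459469e-01,  1.55940900e+00,  1.50001643e-05,
        1.09171685e+00, -1.05598020e-01]), 'dq': array([ 0.00171744, -0.0009752 , -0.00177678, -0.00096278,  0.00178295,
       -0.00199242]), 'joint_efforts': array([ 2.44867064e-03, -6.13624549e+01, -2.58608580e+01,  6.93347747e-02,
        4.70000971e-02, -1.83701144e-05]), 'ee_pos': array([0.17126634, 0.60083741, 0.21413787]), 'tcp_rot': array([-4.34886525e-01, -3.11109066e+00,  1.50771714e-03]), 'contact_force': array([-0.88874042,  0.45978443,  0.65892549]), 'torque': array([0.00906027, 0.02594042, 0.01696064]), 'grasp_force': 0.0, 'width': 0.09529952965502443}
(array([[427.80070152,   0.        , 324.59152207],
       [  0.        , 427.80070152, 199.28656625],
       [  0.        ,   0.        ,   1.        ]]), array([[ 0.82012542,  0.28689682, -0.4950601 ,  0.95680313],
       [ 0.57209135, -0.39559819,  0.71848003, -0.44312015],
       [ 0.01028476, -0.87246334, -0.48857133,  0.53993053],
       [ 0.        ,  0.        ,  0.        ,  1.        ]]))
(array([[496.47438943,   0.        , 313.36590932],
       [  0.        , 496.47438943, 203.56989666],
       [  0.        ,   0.        ,   1.        ]]), array([[ 0.02058593, -0.98922388,  0.14495632,  0.26473276],
       [-0.99977582, -0.02108644, -0.0019171 ,  0.27241178],
       [ 0.00495305, -0.14488435, -0.9894362 ,  1.28095797],
       [ 0.        ,  0.        ,  0.        ,  1.        ]]))
```

View pics/top0.png

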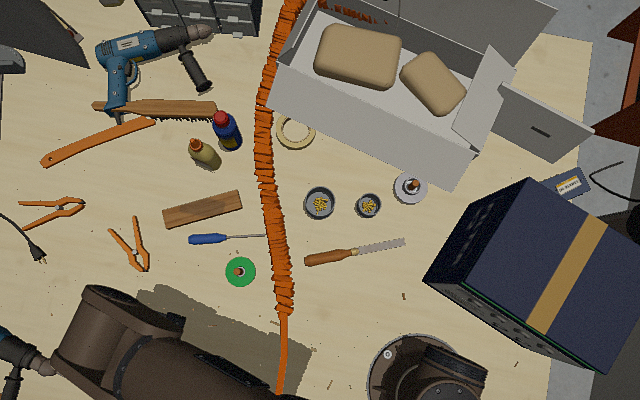

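View pics/side0.png

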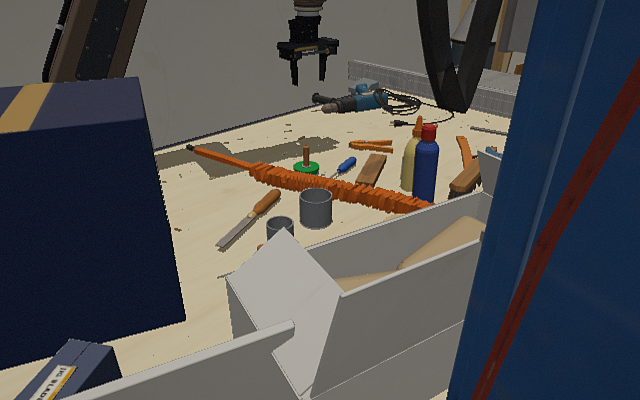

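Run:
```python
from h import *
a=cv2.imread('pics/top0.png')
c=cv2.resize(a[140:290,230:490],None,fx=3,fy=3,interpolation=cv2.INTER_CUBIC); cv2.imwrite('pics/c1.png',c)
for nm,p,z in [('tin',(319.5,203),.0),('lidtop',(413,184),.08),('lidplate',(410,188),.026),('green',(240,271),.026)]: print(nm,px2w('top0',*p,z))
for p in [(455,190),(270,105),(425,280)]:
  for z in(0,.05,.1,.15,.2): 
    w=px2w('top0',*p,z); print(p,z,w.round(3),w2px('side0',w).round())
```

```text
tin [0.4542411  0.25396493 0.        ]
lidtop [0.49457874 0.02589244 0.08      ]
lidplate [0.49429728 0.02261003 0.026     ]
green [0.27412768 0.45007092 0.026     ]
(455, 190) 0 [ 0.496 -0.101  0.   ] [216. 317.]
(455, 190) 0.05 [ 0.487 -0.086  0.05 ] [215. 288.]
(455, 190) 0.1 [ 0.478 -0.071  0.1  ] [215. 258.]
(455, 190) 0.15 [ 0.469 -0.057  0.15 ] [214. 228.]
(455, 190) 0.2 [ 0.46  -0.042  0.2  ] [214. 197.]
(270, 105) 0 [0.717 0.392 0.   ] [445. 231.]
(270, 105) 0.05 [0.7   0.387 0.05 ] [440. 210.]
(270, 105) 0.1 [0.682 0.383 0.1  ] [434. 189.]
(270, 105) 0.15 [0.664 0.378 0.15 ] [429. 168.]
(270, 105) 0.2 [0.647 0.373 0.2  ] [423. 145.]
(425, 280) 0 [ 0.261 -0.019  0.   ] [168. 248.]
(425, 280) 0.05 [ 0.261 -0.008  0.05 ] [169. 226.]
(425, 280) 0.1 [0.262 0.004 0.1  ] [169. 203.]
(425, 280) 0.15 [0.262 0.015 0.15 ] [170. 179.]
(425, 280) 0.2 [0.262 0.026 0.2  ] [171. 155.]
```

View pics/c1.png

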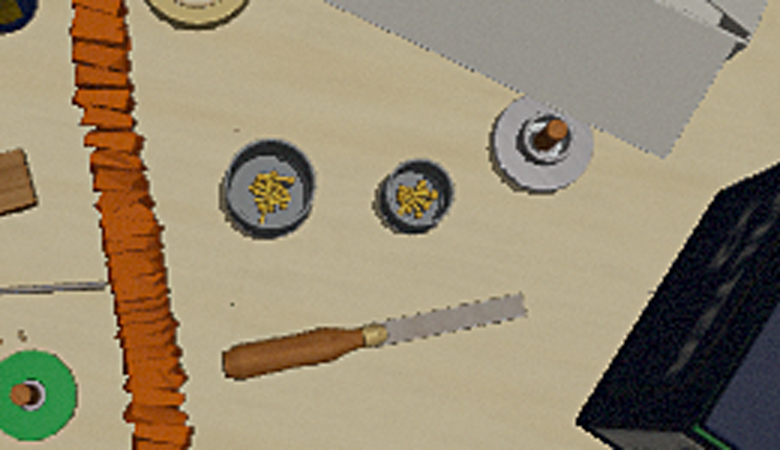

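The candidates for the nested pair are the silver pair with the knob at (410,187) and the green look-alike at (240,271). I choose the silver one; the crop confirms its grey plate, collar and wooden knob. The tins are the wide one at (319,203), which is the target, and the narrow one at (368,205), a bystander. A grey box flap or wall edge runs right beside the lids, so I need its height.

Run:
```python
from h import *
a=cv2.imread('pics/side0.png')
o=np.array([190,170]);k=3
c=cv2.resize(a[170:350,190:450],None,fx=k,fy=k,interpolation=cv2.INTER_CUBIC)
for p,col in [((451,192),(0,0,255)),((270,105),(255,0,0)),((360,149),(0,255,255)),((480,150),(255,0,255)),((490,45),(0,255,0)),((515,75),(255,255,0))]:
  for z in np.arange(0,.41,.05):
    q=(w2px('side0',px2w('top0',*p,z))-o)*k
    cv2.circle(c,tuple(int(x) for x in q),3 if z else 6,col,-1)
cv2.imwrite('pics/c2.png',c)
```

```text
(no output)
```

View pics/c2.png

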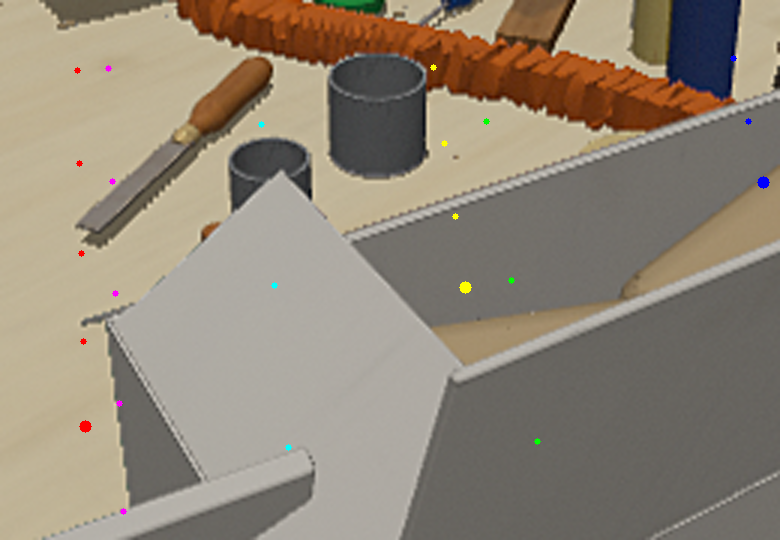

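The crop shows the flap's free corner at crop (82,322), which is about 6 cm up. The flap slopes down and just overhangs the cover, so after lifting the pair a little I must back it away from the flap before raising it. The flap edge runs along (0.41, 0.91), so I'll set the finger line parallel to it.

```bash
python3 -m jog '[{"tz":0.045,"rz":-4.2},{"tz":0.04,"rz":-4.2},{"tx":0.03,"ty":-0.05},{"tx":0.03,"ty":-0.05},{"tx":0.03,"ty":-0.05},{"tx":0.03,"ty":-0.05},{"tx":0.03,"ty":-0.05},{"tx":0.03,"ty":-0.05}]'
python3 - <<'E'
from h import *
grab('wrist','wrist1'); print(r.sense()['ee_pos'],r.sense()['tcp_rot'])
K,T=cam('wrist1'); print(T.round(3),K[0,0])
E
```

```text
[0.17131079 0.60089252 0.2142126 ] [-4.34935206e-01 -3.11114739e+00  1.16940131e-03]
[[ 0.273  0.928  0.252  0.1  ]
 [ 0.962 -0.263 -0.072  0.621]
 [-0.     0.262 -0.965  0.385]
 [ 0.     0.     0.     1.   ]] 343.4720976282086$[0]: bad value
```

```bash
python3 -m jog '[{"tx":0.02,"ty":-0.04},{"tx":0.02,"ty":-0.04},{"tx":0.02,"ty":-0.04},{},{}]'
python3 - <<'E'
from h import *
grab('wrist','wrist2')
for p in [(.494,.025,.08),(.454,.254,.07),(.454,.254,0)]: print(w2px('wrist1',p),w2px('wrist2',p))
a=cv2.imread('pics/wrist1.png');b=cv2.imread('pics/wrist2.png')
cv2.imwrite('pics/w12.png',cv2.resize(np.hstack([a,b]),(800,250),interpolation=cv2.INTER_AREA))
cv2.imwrite('pics/w12v.png',cv2.resize(np.vstack([a,b]),(480,600),interpolation=cv2.INTER_AREA))
E
```

```text
[-50.39734905 545.754453  ] [-50.47794294 545.75651415]
[106.25857716 477.86371495] [106.19766636 477.82224796]
[135.31631114 426.01166894] [135.25135718 425.97702728]$[0]: bad value
```

View pics/w12v.png

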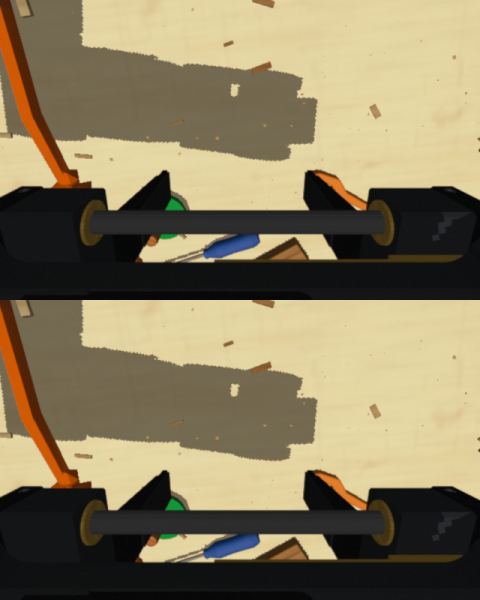

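The wrist picture shows the robot hasn't moved, because the rows were refused ("bad value"). Every key probably has to be written out.

```bash
python3 -m jog '[{"tx":0,"ty":0,"tz":0.045,"rx":0,"ry":0,"rz":-4.2,"hand":0},{"tx":0,"ty":0,"tz":0.04,"rx":0,"ry":0,"rz":-4.2,"hand":0},{"tx":0.03,"ty":-0.05,"tz":0,"rx":0,"ry":0,"rz":0,"hand":0},{"tx":0.03,"ty":-0.05,"tz":0,"rx":0,"ry":0,"rz":0,"hand":0},{"tx":0.03,"ty":-0.05,"tz":0,"rx":0,"ry":0,"rz":0,"hand":0},{"tx":0.04,"ty":-0.04,"tz":0,"rx":0,"ry":0,"rz":0,"hand":0},{"tx":0.04,"ty":-0.04,"tz":0,"rx":0,"ry":0,"rz":0,"hand":0},{"tx":0.04,"ty":-0.04,"tz":0,"rx":0,"ry":0,"rz":0,"hand":0}]'
```

```text
t: 1.2
ee_pos: [0.3824, 0.3296, 0.2998]
tcp_rot: [0.661, 3.071, 0.0]
contact_force: [0.8, -0.5, 0.2]
width: 0.095
grasp_force: 0.0
```

```bash
python3 -m jog '[{"tx":0.03,"ty":-0.05,"tz":0,"rx":0,"ry":0,"rz":0,"hand":0},{"tx":0.03,"ty":-0.05,"tz":0,"rx":0,"ry":0,"rz":0,"hand":0},{"tx":0.03,"ty":-0.05,"tz":0,"rx":0,"ry":0,"rz":0,"hand":0},{"tx":0,"ty":0,"tz":0,"rx":0,"ry":0,"rz":0,"hand":0},{"tx":0,"ty":0,"tz":0,"rx":0,"ry":0,"rz":0,"hand":0}]'
python3 - <<'E'
from h import *
grab('wrist','wrist3');s=r.sense();print(s['ee_pos'],s['tcp_rot'],s['t'])
for p in [(.494,.025,.08),(.454,.254,.07)]: print(w2px('wrist3',p))
E
```

```text
t: 1.82
ee_pos: [0.4712, 0.1811, 0.2995]
tcp_rot: [-0.663, -3.07, -0.0]
contact_force: [0.1, -0.1, 0.8]
width: 0.0952
grasp_force: 0.0
[0.47092493 0.181637   0.29961128] [-6.60869555e-01 -3.07098684e+00 -1.45343610e-04] 1.875
[206.94045115 239.36886281]
[367.85144498 129.70864334]
```

```bash
python3 -m jog '[{"tx":0.02,"ty":-0.05,"tz":0,"rx":0,"ry":0,"rz":0,"hand":0},{"tx":0.02,"ty":-0.05,"tz":0,"rx":0,"ry":0,"rz":0,"hand":0},{"tx":0.01,"ty":-0.05,"tz":0,"rx":0,"ry":0,"rz":0,"hand":0},{"tx":0,"ty":0,"tz":0,"rx":0,"ry":0,"rz":0,"hand":0},{"tx":0,"ty":0,"tz":0,"rx":0,"ry":0,"rz":0,"hand":0}]'
python3 - <<'E'
from h import *
grab('wrist','wrist4');s=r.sense();print(s['ee_pos'],s['t'])
def win(fn,p,h=110):
    u,v=w2px(fn,p).astype(int); print(fn,u,v); a=cv2.imread('pics/'+fn+'.png')
    a=cv2.copyMakeBorder(a,h,h,h,h,cv2.BORDER_CONSTANT); c=a[v:v+2*h,u:u+2*h]
    return cv2.resize(c,(390,390),interpolation=cv2.INTER_CUBIC),
L=win('wrist3',(.454,.254,.04),100)[0];M=win('wrist4',(.494,.025,.05),100)[0]
cv2.imwrite('pics/c3.png',np.hstack([L,M]))
E
```

```text
t: 2.5
ee_pos: [0.5211, 0.0323, 0.2997]
tcp_rot: [-0.66, -3.071, -0.001]
contact_force: [0.3, 0.4, -0.4]
width: 0.095
grasp_force: 0.0
[0.52101486 0.03261268 0.2997328 ] 2.55
wrist3 364 127
wrist4 301 148
```

View pics/c3.png

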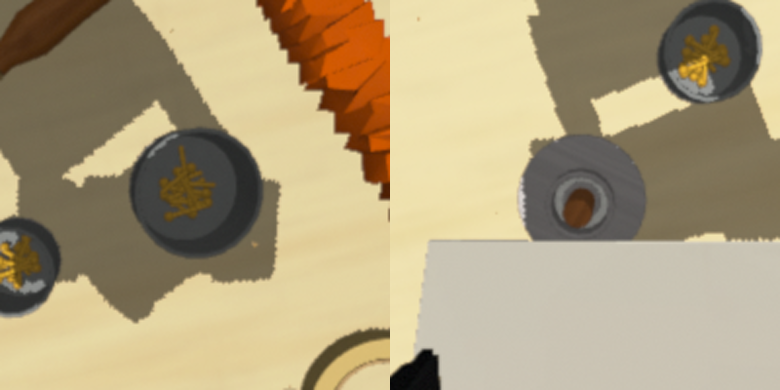

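```bash
cat >> h.py <<'E'
def fit(fn,x0,circ,rng=.012):
    "circ: list of (radius,z); grid search of the mean gradient along the projected circles"
    g=cv2.cvtColor(cv2.imread('pics/'+fn+'.png'),cv2.COLOR_BGR2GRAY)
    g=cv2.GaussianBlur(g,(0,0),1.0).astype(np.float32)
    m=np.hypot(cv2.Sobel(g,5,1,0),cv2.Sobel(g,5,0,1)); m=np.minimum(m,60)
    K,T=cam(fn); th=np.linspace(0,2*np.pi,180)
    best=[]
    for dx in np.arange(-rng,rng+1e-6,.0005):
        for dy in np.arange(-rng,rng+1e-6,.0005):
            sc=0
            for rad,z in circ:
                P=np.c_[x0[0]+dx+rad*np.cos(th),x0[1]+dy+rad*np.sin(th),0*th+z]
                c=(K@(T[:3,:3].T@(P-T[:3,3]).T)); q=(c[:2]/c[2]).astype(np.float32)
                sc+=cv2.remap(m,q[0][None],q[1][None],1).mean()
            best.append((sc,x0[0]+dx,x0[1]+dy))
    b=max(best); return np.round(b,4)
E
python3 - <<'E'
from h import *
print(px2w('wrist3',364.5,126,.07),px2w('wrist4',300,151,.05),px2w('wrist4',299.5,149.5,.026))
print(px2w('wrist4',300,171,.06))
for f in('wrist3','top0','side0'): print('tin',f,fit(f,(.454,.254),[(.038,.07),(.035,.07)]))
for f in('wrist4','top0'):
    print('lid',f,fit(f,(.494,.025),[(.043,.026)]),fit(f,(.494,.025),[(.022,.05),(.018,.05)]),fit(f,(.494,.025),[(.009,.082)]))
E
```

```text
[0.4485522  0.25207121 0.07      ] [0.49613866 0.02208339 0.05      ] [0.49656673 0.02003084 0.026     ]
[0.51712533 0.01282891 0.06      ]
tin wrist3 [105.2563   0.449    0.252 ]
tin top0 [117.9746   0.4505   0.2555]
tin side0 [101.1268   0.454    0.248 ]
lid wrist4 [4.23519e+01 4.97000e-01 1.90000e-02] [7.91945e+01 5.02000e-01 2.10000e-02] [4.96759e+01 4.94000e-01 2.25000e-02]
lid top0 [3.95492e+01 4.98000e-01 2.00000e-02] [1.177936e+02 4.965000e-01 2.100000e-02] [6.000e+01 4.905e-01 3.300e-02]
```

The tin fits at about (0.450, 0.2525) and the lids at (0.4965, 0.0205). The wrist picture shows the flap edge about 2 cm from the knob axis, parallel to the finger line, and hanging over the cover's rim. I'll descend in two stages.

```bash
python3 -m jog '[{"tx":-0.0245,"ty":-0.012,"tz":0,"rx":0,"ry":0,"rz":0,"hand":0},{"tx":0,"ty":0,"tz":-0.04,"rx":0,"ry":0,"rz":0,"hand":0},{"tx":0,"ty":0,"tz":-0.04,"rx":0,"ry":0,"rz":0,"hand":0},{"tx":0,"ty":0,"tz":-0.04,"rx":0,"ry":0,"rz":0,"hand":0},{"tx":0,"ty":0,"tz":-0.04,"rx":0,"ry":0,"rz":0,"hand":0},{"tx":0,"ty":0,"tz":0,"rx":0,"ry":0,"rz":0,"hand":0},{"tx":0,"ty":0,"tz":0,"rx":0,"ry":0,"rz":0,"hand":0}]'
python3 - <<'E'
from h import *
grab('wrist','wrist5');grab('top','top5');grab('side','side5')
# flap edge height: wrist4 row 171 against top0 line
A,B=np.array([451,192.]),np.array([270,105.]); n=np.array([B[1]-A[1],A[0]-B[0]]);n/=np.linalg.norm(n)
for z in(.02,.03,.04,.05,.06,.07):
    w=px2w('wrist4',300,171,z); print(z,w.round(3),round(float((w2px('top0',w)-A)@n),1))
print(w2px('wrist5',(.4965,.0205,.082)),w2px('wrist5',(.4965,.0205,.05)))
a=cv2.imread('pics/wrist5.png');cv2.imwrite('pics/w5.png',a)
E
```

```text
t: 3.42
ee_pos: [0.4974, 0.0199, 0.141]
tcp_rot: [0.659, 3.07, 0.0]
contact_force: [0.1, 0.2, -0.2]
width: 0.095
grasp_force: 0.0
0.02 [0.523 0.008 0.02 ] 2.5
0.03 [0.522 0.009 0.03 ] 2.2
0.04 [0.52 0.01 0.04] 1.8
0.05 [0.519 0.012 0.05 ] 1.5
0.06 [0.517 0.013 0.06 ] 1.2
0.07 [0.516 0.014 0.07 ] 0.9
[316.73911141 211.62521896] [316.57384978 199.33393014]
```

View pics/w5.png

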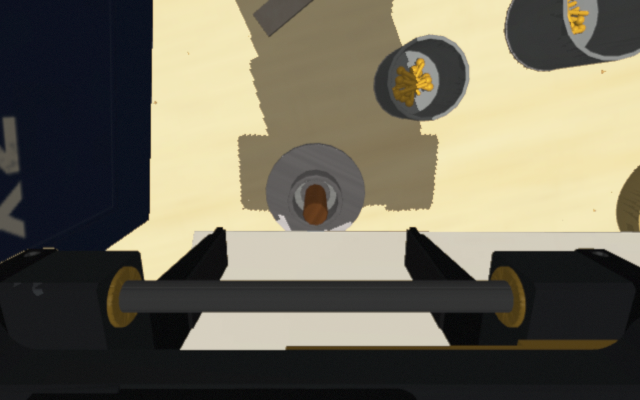

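The picture shows the knob top at (315,213), against a prediction of (317,212), and centred between the fingertips (midpoint column 315.5). Next I descend and grip.

```bash
python3 -m jog '[{"tx":0,"ty":0,"tz":-0.03,"rx":0,"ry":0,"rz":0,"hand":0},{"tx":0,"ty":0,"tz":-0.03,"rx":0,"ry":0,"rz":0,"hand":0},{"tx":0,"ty":0,"tz":-0.025,"rx":0,"ry":0,"rz":0,"hand":0},{"tx":0,"ty":0,"tz":0,"rx":0,"ry":0,"rz":0,"hand":0},{"tx":0,"ty":0,"tz":0,"rx":0,"ry":0,"rz":0,"hand":0}]'
```

```text
t: 4.2
ee_pos: [0.4975, 0.019, 0.0559]
tcp_rot: [0.661, 3.07, 0.0]
contact_force: [-0.3, 0.9, 0.5]
width: 0.0953
grasp_force: 0.0
```

```bash
python3 -m jog '[{"tx":0,"ty":0,"tz":0,"rx":0,"ry":0,"rz":0,"hand":0.5},{"tx":0,"ty":0,"tz":0,"rx":0,"ry":0,"rz":0,"hand":0.75},{"tx":0,"ty":0,"tz":0,"rx":0,"ry":0,"rz":0,"hand":0.8},{"tx":0,"ty":0,"tz":0,"rx":0,"ry":0,"rz":0,"hand":1},{"tx":0,"ty":0,"tz":0,"rx":0,"ry":0,"rz":0,"hand":1},{"tx":0,"ty":0,"tz":0,"rx":0,"ry":0,"rz":0,"hand":1},{"tx":0,"ty":0,"tz":0,"rx":0,"ry":0,"rz":0,"hand":1},{"tx":0,"ty":0,"tz":0,"rx":0,"ry":0,"rz":0,"hand":1}]' 25
```

```text
t: 5.2
ee_pos: [0.4969, 0.0191, 0.0546]
tcp_rot: [-0.662, -3.071, -0.0]
contact_force: [0.0, 0.2, 0.0]
width: 0.0208
grasp_force: 0.0
```

```bash
python3 -m jog '[{"tx":0,"ty":0,"tz":0,"rx":0,"ry":0,"rz":0,"hand":1},{"tx":0,"ty":0,"tz":0,"rx":0,"ry":0,"rz":0,"hand":1},{"tx":0,"ty":0,"tz":0,"rx":0,"ry":0,"rz":0,"hand":1}]' 35
```

```text
t: 5.58
ee_pos: [0.4969, 0.019, 0.0546]
tcp_rot: [-0.662, -3.071, -0.0]
contact_force: [0.1, -0.3, -2.5]
width: 0.0172
grasp_force: 35.0
```

```bash
python3 -m jog '[{"tx":0,"ty":0,"tz":0.005,"rx":0,"ry":0,"rz":0,"hand":1},{"tx":-0.004,"ty":0.002,"tz":0.005,"rx":0,"ry":0,"rz":0,"hand":1},{"tx":-0.016,"ty":0.008,"tz":0,"rx":0,"ry":0,"rz":0,"hand":1},{"tx":-0.016,"ty":0.008,"tz":0,"rx":0,"ry":0,"rz":0,"hand":1},{"tx":-0.010,"ty":0.006,"tz":0.02,"rx":0,"ry":0,"rz":0,"hand":1},{"tx":0,"ty":0,"tz":0.03,"rx":0,"ry":0,"rz":0,"hand":1},{"tx":0,"ty":0,"tz":0.03,"rx":0,"ry":0,"rz":0,"hand":1},{"tx":0,"ty":0,"tz":0.03,"rx":0,"ry":0,"rz":0,"hand":1}]'; python3 -c "
from h import *
print(r.sense()['contact_force'],r.sense()['ee_pos'])"
```

```text
t: 6.58
ee_pos: [0.4495, 0.0436, 0.1754]
tcp_rot: [-0.661, -3.071, 0.0]
contact_force: [0.3, -0.2, -3.4]
width: 0.0173
grasp_force: 35.0
[ 0.34383804 -0.20238959 -3.42082578] [0.44949099 0.04361589 0.17537989]
```

```bash
python3 -m jog '[{"tx":0,"ty":0.02,"tz":0.02,"rx":0,"ry":0,"rz":0,"hand":1},{"tx":0.014,"ty":0.04,"tz":0.02,"rx":0,"ry":0,"rz":0,"hand":1},{"tx":0.014,"ty":0.04,"tz":0,"rx":0,"ry":0,"rz":0,"hand":1},{"tx":0.014,"ty":0.04,"tz":0,"rx":0,"ry":0,"rz":0,"hand":1},{"tx":0.014,"ty":0.04,"tz":0,"rx":0,"ry":0,"rz":0,"hand":1},{"tx":0.01,"ty":0.026,"tz":0,"rx":0,"ry":0,"rz":0,"hand":1},{"tx":0,"ty":0,"tz":0,"rx":0,"ry":0,"rz":0,"hand":1},{"tx":0,"ty":0,"tz":0,"rx":0,"ry":0,"rz":0,"hand":1}]'
python3 - <<'E'
from h import *
grab('wrist','wrist6');s=r.sense();p=s['ee_pos'];print(p)
print('tin',fit('wrist6',(.45,.252),[(.038,.07),(.035,.07)]),fit('wrist6',(.45,.252),[(.038,.07)]))
z=p[2]-.0546
print('lid',fit('wrist6',p[:2],[(.043,z+.026)]),fit('wrist6',p[:2],[(.022,z+.05)]))
a=cv2.imread('pics/wrist6.png')
def draw(c,rad,z,col):
    for t in np.linspace(0,2*np.pi,60): cv2.circle(a,tuple(int(round(x)) for x in w2px('wrist6',(c[0]+rad*np.cos(t),c[1]+rad*np.sin(t),z))),1,col,-1)
t=fit('wrist6',(.45,.252),[(.038,.07)])[1:];draw(t,.038,.07,(0,0,255));draw(t,.035,.07,(0,255,255))
draw(p,.043,z+.026,(0,255,0));draw(p,.022,z+.05,(255,255,0))
cv2.imwrite('pics/w6.png',a)
E
```

```text
t: 7.58
ee_pos: [0.5158, 0.2487, 0.2142]
tcp_rot: [-0.661, -3.07, 0.001]
contact_force: [-1.2, -0.5, -3.0]
width: 0.0173
grasp_force: 35.0
[0.516007   0.24843533 0.21444431]
tin [117.0432   0.4495   0.253 ] [58.9643  0.4495  0.253 ]
lid [41.5159  0.516   0.2499] [35.4577  0.5175  0.2494]
```

View pics/w6.png

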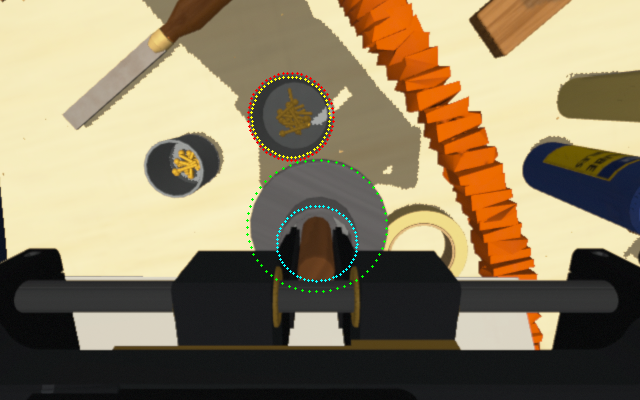

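The picture shows the fitted rim circles lying exactly on the wide tin (centre about (290,116)) and the held cover sitting level round the collar. I'll go over the tin, then down to just above the rim.

```bash
python3 -m jog '[{"tx":-0.03,"ty":0.002,"tz":0,"rx":0,"ry":0,"rz":0,"hand":1},{"tx":-0.0365,"ty":0.002,"tz":0,"rx":0,"ry":0,"rz":0,"hand":1},{"tx":0,"ty":0,"tz":-0.03,"rx":0,"ry":0,"rz":0,"hand":1},{"tx":0,"ty":0,"tz":-0.03,"rx":0,"ry":0,"rz":0,"hand":1},{"tx":0,"ty":0,"tz":-0.015,"rx":0,"ry":0,"rz":0,"hand":1},{"tx":0,"ty":0,"tz":0,"rx":0,"ry":0,"rz":0,"hand":1},{"tx":0,"ty":0,"tz":0,"rx":0,"ry":0,"rz":0,"hand":1},{"tx":0,"ty":0,"tz":0,"rx":0,"ry":0,"rz":0,"hand":1}]'
```

```text
t: 8.62
ee_pos: [0.4507, 0.2532, 0.1405]
tcp_rot: [0.662, 3.07, 0.001]
contact_force: [0.1, 0.0, -3.2]
width: 0.017
grasp_force: 35.0
```

```bash
python3 -m jog '[{"tx":-0.0012,"ty":-0.0005,"tz":0,"rx":0,"ry":0,"rz":0,"hand":1},{"tx":0,"ty":0,"tz":-0.005,"rx":0,"ry":0,"rz":0,"hand":1},{"tx":0,"ty":0,"tz":-0.005,"rx":0,"ry":0,"rz":0,"hand":1},{"tx":0,"ty":0,"tz":-0.004,"rx":0,"ry":0,"rz":0,"hand":1},{"tx":0,"ty":0,"tz":-0.003,"rx":0,"ry":0,"rz":0,"hand":1},{"tx":0,"ty":0,"tz":-0.003,"rx":0,"ry":0,"rz":0,"hand":1},{"tx":0,"ty":0,"tz":0,"rx":0,"ry":0,"rz":0,"hand":1}]'
```

```text
t: 9.5
ee_pos: [0.4491, 0.2525, 0.1194]
tcp_rot: [-0.662, -3.071, 0.0]
contact_force: [0.4, 0.5, -2.3]
width: 0.0171
grasp_force: 35.0
```

```bash
python3 -m jog '[{"tx":0,"ty":0,"tz":-0.003,"rx":0,"ry":0,"rz":0,"hand":1},{"tx":0,"ty":0,"tz":-0.003,"rx":0,"ry":0,"rz":0,"hand":1},{"tx":0,"ty":0,"tz":-0.002,"rx":0,"ry":0,"rz":0,"hand":1},{"tx":0,"ty":0,"tz":-0.001,"rx":0,"ry":0,"rz":0,"hand":1},{"tx":0,"ty":0,"tz":0,"rx":0,"ry":0,"rz":0,"hand":1},{"tx":0,"ty":0,"tz":0,"rx":0,"ry":0,"rz":0,"hand":1}]'
```

```text
t: 10.25
ee_pos: [0.4492, 0.2526, 0.1107]
tcp_rot: [0.662, 3.071, 0.0]
contact_force: [0.2, -0.3, -3.0]
width: 0.0176
grasp_force: 35.0
```

```bash
python3 -m jog '[{"tx":0,"ty":0,"tz":-0.001,"rx":0,"ry":0,"rz":0,"hand":1},{"tx":0,"ty":0,"tz":0,"rx":0,"ry":0,"rz":0,"hand":1},{"tx":0,"ty":0,"tz":0,"rx":0,"ry":0,"rz":0,"hand":1}]'
```

```text
t: 10.62
ee_pos: [0.4493, 0.2527, 0.1105]
tcp_rot: [0.661, 3.07, 0.001]
contact_force: [-1.6, -0.0, 8.1]
width: 0.0174
grasp_force: 35.0
```

Contact of about 11 N comes at z = 0.1105, and the computed home height is 0.1106, so the lid is seated. I'll ease off and let go.

```bash
python3 -m jog '[{"tx":0,"ty":0,"tz":0.0005,"rx":0,"ry":0,"rz":0,"hand":1},{"tx":0,"ty":0,"tz":0,"rx":0,"ry":0,"rz":0,"hand":0.6},{"tx":0,"ty":0,"tz":0,"rx":0,"ry":0,"rz":0,"hand":0.3},{"tx":0,"ty":0,"tz":0,"rx":0,"ry":0,"rz":0,"hand":0.3},{"tx":0,"ty":0,"tz":0,"rx":0,"ry":0,"rz":0,"hand":0.3},{"tx":0,"ty":0,"tz":0,"rx":0,"ry":0,"rz":0,"hand":0.3}]'
```

```text
t: 11.38
ee_pos: [0.4492, 0.2526, 0.1101]
tcp_rot: [0.662, 3.071, 0.0]
contact_force: [1.4, -0.2, 0.4]
width: 0.0617
grasp_force: 0.0
```

```bash
python3 -m jog '[{"tx":0,"ty":0,"tz":0.03,"rx":0,"ry":0,"rz":0,"hand":0.2},{"tx":0.01,"ty":0,"tz":0.05,"rx":0,"ry":0,"rz":0,"hand":0.2},{"tx":0.02,"ty":0,"tz":0.05,"rx":0,"ry":0,"rz":0,"hand":0.2},{"tx":0,"ty":0,"tz":0,"rx":0,"ry":0,"rz":0,"hand":0.2},{"tx":0,"ty":0,"tz":0,"rx":0,"ry":0,"rz":0,"hand":0.2}]'
python3 - <<'E'
from h import *
grab('wrist','wrist7');grab('side','side7');s=r.sense();p=s['ee_pos'];print(p)
print('cover',fit('wrist7',(.449,.2525),[(.043,.082)]),'collar',fit('wrist7',(.449,.2525),[(.022,.106),(.018,.106)]),'knob',fit('wrist7',(.449,.2525),[(.009,.138)],.006))
a=cv2.imread('pics/wrist7.png');b=cv2.imread('pics/side7.png')
u,v=w2px('wrist7',(.449,.2525,.1)).astype(int);c=np.clip(u-120,0,400),np.clip(v-100,0,200)
A=cv2.resize(a[c[1]:c[1]+200,c[0]:c[0]+240],(480,400));
u,v=w2px('side7',(.449,.2525,.07)).astype(int)
B=cv2.resize(b[v-60:v+60,u-45:u+45],(300,400),interpolation=cv2.INTER_CUBIC)
print(c);cv2.imwrite('pics/c7.png',np.hstack([A,B]))
E
```

```text
t: 12.0
ee_pos: [0.4786, 0.2523, 0.2393]
tcp_rot: [-0.662, -3.07, 0.001]
contact_force: [-1.0, 0.7, 0.2]
width: 0.0759
grasp_force: 0.0
[0.47834131 0.25235254 0.23881449]
cover [56.5506  0.447   0.252 ] collar [66.5395  0.448   0.252 ] knob [46.8182  0.45    0.2515]
(np.int64(183), np.int64(57))
```

View pics/c7.png

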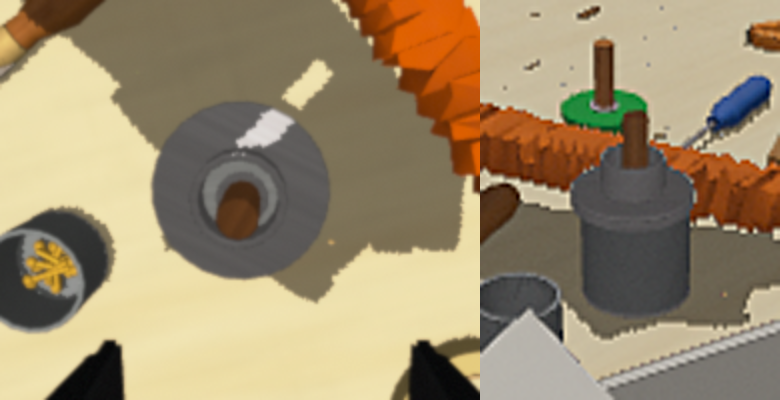

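The picture shows the pair seated level in the wide tin, with the cover collar near crop (240,192) and the knob upright. Next I grip the collar, with the tips just above the plate (plate top 0.082).

```bash
python3 -m jog '[{"tx":-0.0296,"ty":0,"tz":0,"rx":0,"ry":0,"rz":0,"hand":0.2},{"tx":0,"ty":0,"tz":-0.04,"rx":0,"ry":0,"rz":0,"hand":0.2},{"tx":0,"ty":0,"tz":-0.04,"rx":0,"ry":0,"rz":0,"hand":0.2},{"tx":0,"ty":0,"tz":-0.03,"rx":0,"ry":0,"rz":0,"hand":0.2},{"tx":0,"ty":0,"tz":-0.02,"rx":0,"ry":0,"rz":0,"hand":0.2},{"tx":0,"ty":0,"tz":-0.01,"rx":0,"ry":0,"rz":0,"hand":0.2},{"tx":0,"ty":0,"tz":0,"rx":0,"ry":0,"rz":0,"hand":0.2},{"tx":0,"ty":0,"tz":0,"rx":0,"ry":0,"rz":0,"hand":0.2}]'
```

```text
t: 13.1
ee_pos: [0.4498, 0.2527, 0.1007]
tcp_rot: [0.661, 3.071, 0.001]
contact_force: [-0.2, -0.5, 1.4]
width: 0.076
grasp_force: 0.0
```

```bash
python3 -m jog '[{"tx":-0.001,"ty":-0.0004,"tz":-0.007,"rx":0,"ry":0,"rz":0,"hand":0.2},{"tx":0,"ty":0,"tz":-0.007,"rx":0,"ry":0,"rz":0,"hand":0.2},{"tx":0,"ty":0,"tz":0,"rx":0,"ry":0,"rz":0,"hand":0.4},{"tx":0,"ty":0,"tz":0,"rx":0,"ry":0,"rz":0,"hand":0.5},{"tx":0,"ty":0,"tz":0,"rx":0,"ry":0,"rz":0,"hand":0.6},{"tx":0,"ty":0,"tz":0,"rx":0,"ry":0,"rz":0,"hand":0.8},{"tx":0,"ty":0,"tz":0,"rx":0,"ry":0,"rz":0,"hand":0.8},{"tx":0,"ty":0,"tz":0,"rx":0,"ry":0,"rz":0,"hand":0.8}]' 25
```

```text
t: 14.1
ee_pos: [0.4487, 0.2522, 0.0863]
tcp_rot: [0.662, 3.071, 0.0]
contact_force: [0.3, -0.3, 1.6]
width: 0.0434
grasp_force: 25.0
```

```bash
python3 -m jog '[{"tx":0,"ty":0,"tz":0.003,"rx":0,"ry":0,"rz":0,"hand":0.8},{"tx":0,"ty":0,"tz":0.005,"rx":0,"ry":0,"rz":0,"hand":0.8},{"tx":0,"ty":0,"tz":0.008,"rx":0,"ry":0,"rz":0,"hand":0.8},{"tx":0,"ty":0,"tz":0.015,"rx":0,"ry":0,"rz":0,"hand":0.8},{"tx":0,"ty":0,"tz":0.02,"rx":0,"ry":0,"rz":0,"hand":0.8}]' 35
```

```text
t: 14.72
ee_pos: [0.4485, 0.2521, 0.1383]
tcp_rot: [-0.662, -3.071, -0.0]
contact_force: [-0.1, -0.1, -0.7]
width: 0.0431
grasp_force: 35.0
```

```bash
python3 -m jog '[{"tx":0,"ty":0,"tz":0.025,"rx":0,"ry":0,"rz":0,"hand":0.8},{"tx":0,"ty":0,"tz":0.03,"rx":0,"ry":0,"rz":0,"hand":0.8},{"tx":0,"ty":0,"tz":0.03,"rx":0,"ry":0,"rz":0,"hand":0.8},{"tx":0,"ty":0,"tz":0.03,"rx":0,"ry":0,"rz":0,"hand":0.8},{"tx":0,"ty":0,"tz":0.01,"rx":0,"ry":0,"rz":0,"hand":0.8},{"tx":0,"ty":0,"tz":0,"rx":0,"ry":0,"rz":0,"hand":0.8},{"tx":0,"ty":0,"tz":0,"rx":0,"ry":0,"rz":0,"hand":0.8},{"tx":0,"ty":0,"tz":0,"rx":0,"ry":0,"rz":0,"hand":0.8}]'
python3 - <<'E'
from h import *
b=grab('side','side8')['frame'];print(r.sense()['contact_force'])
u,v=w2px('side8',(.449,.2525,.12)).astype(int)
cv2.imwrite('pics/c8.png',cv2.resize(b[v-90:v+90,u-90:u+90],(540,540),interpolation=cv2.INTER_CUBIC))
E
```

```text
t: 15.72
ee_pos: [0.4483, 0.252, 0.2613]
tcp_rot: [-0.662, -3.07, 0.001]
contact_force: [0.4, -0.6, -1.6]
width: 0.0433
grasp_force: 35.0
[-0.27107139  0.31376191 -1.78517052]
```

View pics/c8.png

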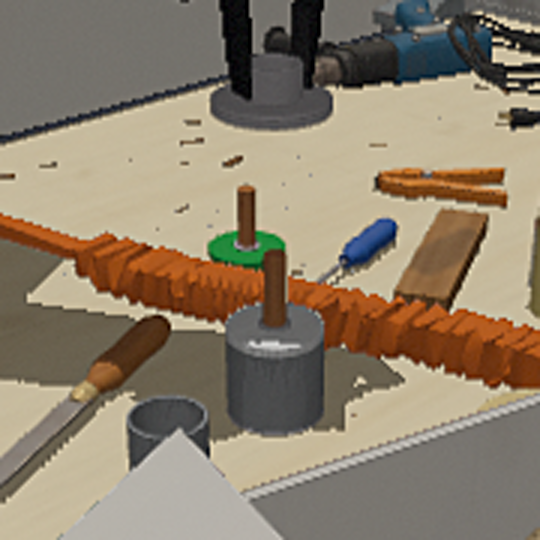

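The cover hangs in the gripper at crop (272,95), well above the knob top at (275,255). The inner lid sits flush on the tin, so I'm handing in.

```bash
python3 -c "
from bench import r
print(r.hand_in())"
```

```text
the job is handed in; nothing more can be done
None
```

The job is handed in at about 16 s on the robot's clock: the inner lid is seated in the wide tin and the gripper holds the outer cover about 10 cm above the knob; I saw nothing knocked or shifted, and the judge's verdict was not shown.

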